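Refit a fan rotor in its open bearing slots

ROBOT

A 7-joint arm with a two-finger parallel gripper is mounted at the origin on the work surface. World frame = base frame: x ahead of the robot, y to its left, z up, the work surface at z = 0. Lengths are in m, angles in rad, forces in N, time in s.
With the tool pointing down it reaches from about 0.4 to 0.85 m from the base axis. Payload 4.5 kg.
Tool frame: the origin (TCP) lies between the finger pads; the fingertips stand 19 mm ahead of it and the grasp point (between the pads) is the TCP (r.tips_ahead is the distance from the TCP to the fingertips, in m); z points along the fingers, y is the line along which they close (so a half turn about z gives the same grasp; the last joint's range is limited). The gripper opens to 88 mm and grips with 3 to 60 N. Pads are 18 mm wide; open, the fingers measure 123 mm over their backs; the gripper's body (75 mm by 187 mm) begins 45 mm behind the grasp point.
Start: joints at [-1.246, 0.689, -0.195, 1.565, 0.157, 0.902, -0.215], TCP at [0.179, 0.599, 0.258] pointing down, gripper open.
Joint ranges: [-3.01, 3.01], [-0.46, 2.08], [-1.47, 1.51], [0.13, 2.56], [-1, 4.14], [0.04, 2.09], [-2.66, 2.66]. Speed limits (rad/s): [2.57, 2.57, 3.14, 3.14, 3.14, 3.14, 3.14].

INTERFACE

Orientations are given as a unit quaternion [x, y, z, w].
In Python, from plant import r, cams, models gives the robot as it stands. The module is installed in compiled form; this text tells all that it offers.
- The arm moves only by the tool jog_arm, never from a script. Its arguments are lists of equal length, an entry for each row: "turn": the turn, a rotation vector about the tool's x, y, z in rad, a list of three; "translation": the shift along the tool's x, y, z in m, a list of three; "grip": the closure, from 0 (fully open) to 1 (shut). In form: {"turn": [[ax, ay, az], ...], "translation": [[tx, ty, tz], ...], "grip": [grip, ...]}. A call has 1 to 20 rows; each row is the pose to reach, as a shift and turn from the pose commanded when the call began, along the tool's axes at that moment; what a row does not reach only later rows make up. A row lasts 1/8 s, in which the tool goes at most 62.5 mm and 10.7 degrees, less where a joint would pass 70% of its speed; a pose out of reach is approached as far as the arm can. A call with a gripper value outside its range is refused whole. The fingers move at their own pace and stop on an object; "force" is the grip in N (left out, the last holds). Time passes only in rows, so rows that repeat a pose let the fingers close. It gives the time, the measured TCP pose, the force, the opening and the grip force at its end, in the units of the state.
- r.get_state(): the state, without advancing time (a new reading comes with each control period).
- cams.snapshot(name): name is "scene" or "side" or "wrist"; returns the picture (480x640x3 uint8, red, green, blue); there is no depth.
- cams.camera_params(name): a dict with "fx", "fy", "cx", "cy" (pixels), "eye" and "orientation" of the camera in the world. Camera axes: x right, y up, looking along -z (the intrinsics and any distortion apply to the point x, -y, -z); pixel columns grow to the right and rows downward; lengths in m; the calibration is good to about 2 mm. A picture is of the moment at which its call begins: read the wrist's pose just before it. camera_params takes no time and is no camera call; for the wrist camera it gives the pose at the moment of the call.
- r.finish_job(): hands the job in; it is judged then, once.
Trained networks look in the newest picture that a camera, given by its name, has taken for a name from the list of things; names that differ only in an ending like _2 or _b are one class to them, and where a whole thing is asked for, a point or a joint stands for the part that bears it (a point fixed in the world has none). Each returns a list of dicts, best first, with "p" (0 to 1); they miss things now and then, are a little off and sometimes report something else, mostly with a low value. They report only what shows in the picture. A call takes as long as a camera call. They do not tell look-alikes from the thing itself.
- models.find_in(camera, name): "position" ([x, y, z] in m, in world coordinates, good to about 4 mm: the middle of the surface that is visible of it).
- models.masks_of(camera, name): "pixels" (480x640 bool, what is visible of it).
- models.place_of(camera, name): "position" ([x, y, z] in m, in world coordinates, good to about 4 mm: a listed point, or the origin of a listed thing).
The state is a dict: "clock": time; "q": joint angles; "qd": joint speeds; "joint_torque": joint torques, N m; "tool_pos": TCP position; "eef_rot": TCP orientation; "contact_force": force on the tool from outside, world axes, zero at the start; "moment": the same for the moment, N m; "opening": opening from 0.0 (shut) to 1.0 (fully open); "finger_force": force on a finger pad.
Only numpy, scipy, OpenCV 4.12 (cv2) and the standard library are available. Lean on these libraries where they do the work, as an engineer would, in place of code of your own. Each camera call takes 0.05 s, during which the arm holds its last target. There are 200 camera calls.

TASK

Refit the cross-flow fan rotor: lift it off its blue V-rest and lower its shaft into the two open bearing slots of the grey fan tray, orange pulley next to the brass slider and the drum roughly midway between the forks, holding it until both shaft ends rest on the slot bottoms and only then letting go. The brass slider may be clamped anywhere along its slide, so find its slot by eye or by gentle feel, without forcing or dropping the rotor. Leave everything else on the bench where it is.

Things in the scene. Friction and masses are not known exactly. Their poses are not given: they have to be found in the camera images.
- rotor: Loose fan rotor, 0.2 to 0.4 kg: hard bladed aluminium drum 44 mm diameter, 130 mm long (grip it across, at mid length) on a steel shaft 10 mm diameter, 224 mm long. Origin on the shaft axis at mid drum; y axis along the shaft towards the orange pulley (28 mm diameter, 65 to 75 mm from the origin). Any roll about the shaft. Starts level in the V-rest, axis 45 mm above the bench.
- pulley_end (a point): Tip of the shaft at the orange pulley's end, on the axis, 112 mm from the rotor's origin
- plain_end (a point): Tip of the shaft at the plain end, on the axis, 112 mm from the rotor's origin on the other side
- rest: Blue V-rest fixed to the bench, base 90 x 220 x 8 mm; two narrow V supports up to 50 mm high at 90 mm either side of its centre along its y carry the shaft ends; the drum hangs free between them. Origin under its centre, z up.
- tray: Grey fan tray fixed to the bench, base 150 x 260 x 6 mm, lips 20 mm high on its long sides. Origin at bench height under its centre; y along the line of its two upright forks (plates 8 mm thick, tops 82 mm above the bench), z up. Drum and pulley go between the forks, whose inner faces are 86 mm from the centre. Nothing else in it is over 25 mm high.
- fixed_slot (a point): Bottom of the fixed steel fork's slot, at x 0, y -90, z 55 mm in the tray. The slot is open at the top, 14 mm wide along the tray's x and 27 mm deep; the plate is 68 mm wide. The seated shaft axis lies 5 mm above this point, 60 mm above the bench.
- slider_mid (a point): Middle of the brass slider's travel at slot bottom height, fixed to the tray at x 0, y +90, z 55 mm. The slider's fork has the same slot in a plate 60 mm wide, clamped anywhere from -12 to +12 mm from here along the tray's x (holds up to about 45 N). Its place is not reported: see it, or feel for it with the shaft, which may lie up to 4 degrees askew.
- cap1: brass bearing cap, bar 34 x 14 x 12 mm, beside the tray; bystander, origin under its centre
- cap2: second brass bearing cap, as cap1; bystander
- collar: steel shaft collar, 28 mm across, 12 mm high, near the V-rest; bystander, origin under its centre
- screwdriver: red-handled screwdriver lying on the bench; bystander
- meter: yellow multimeter 150 x 78 x 42 mm lying flat; bystander
- funnel: orange funnel, mouth down, 84 mm across, 105 mm high; bystander
- jar: small jar, 60 mm across, 75 mm high; bystander
- driver: cordless driver lying on its side, about 180 x 170 x 44 mm, black and red; bystander
There are look-alikes about, which are no part of the job. There is more than one size of the rotor; the job needs the smaller.

How it is judged:
By the outcome, as a careful person would: the job done as asked, in the order asked, and still so for the second after the job is handed in, with the robot touching nothing.
It also fails if it takes over 54 s, if anything falls off the work surface, if the arm or the gripper's body presses on something with over 40 N, if the wrist force passes 120 N, or if a joint passes its speed limit or range.

## Working session

There is one attempt and no reset: what is moved stays moved. The work goes in short steps, Python scripts to look and compute and a tool call to move; the robot and the scene stay as the last step left them, time stands still between calls to the robot, and variables do not carry over. Pictures are saved under pics/ and viewed, at most 10 in all, crops included, and the job is handed in when it is done.

Besides the shell and the picture viewer there is one more tool, called after "Emit:" by a JSON object that holds its "fn" and its "kwargs". jog_arm: Moves the arm, as the interface text tells. Its arguments: {"type":"object","properties":{"turn":{"type":"array"},"translation":{"type":"array"},"grip":{"type":"array"},"force":{"type":"number"}},"required":["turn","translation","grip"]}

```bash
mkdir -p pics; python3 - <<'E'
from plant import r,cams,models
import cv2,numpy as np
s=r.get_state();print({k:np.round(v,3) for k,v in s.items()})
for c in("scene","side"):
    im=cams.snapshot(c);cv2.imwrite(f"pics/{c}0.png",im[:,:,::-1])
    print(c,cams.camera_params(c))
    for n in("rotor","pulley_end","plain_end","rest","tray","fixed_slot","slider_mid"):
        print(n,[(np.round(d["position"],3).tolist(),round(d["p"],2)) for d in models.place_of(c,n)])
E
```

```text
{'clock': np.float64(0.0), 'q': array([-1.246,  0.69 , -0.195,  1.566,  0.157,  0.902, -0.215]), 'qd': array([ 0.001, -0.001, -0.001,  0.001,  0.001, -0.   ,  0.   ]), 'joint_torque': array([ 0.0000e+00, -5.2757e+01, -1.2670e+00, -1.5343e+01, -5.3000e-02,
        6.0000e-03,  0.0000e+00]), 'tool_pos': array([0.179, 0.598, 0.257]), 'eef_rot': array([ 0.145,  0.989, -0.001, -0.   ]), 'contact_force': array([ 0.294, -0.616, -0.286]), 'moment': array([-0.014,  0.02 , -0.009]), 'finger_force': np.float64(0.0), 'opening': np.float64(1.0)}
scene {'fx': 540.2756534684582, 'fy': 540.2756534684582, 'cx': 321.3158242516355, 'cy': 241.8790174148266, 'eye': array([ 1.21007933, -0.82246467,  0.88176262]), 'orientation': array([0.42029465, 0.15230819, 0.32992226, 0.83144809])}
rotor [([0.245, -0.369, 0.028], 0.64), ([0.524, -0.34, 0.041], 0.62)]
pulley_end [([0.144, -0.471, 0.025], 0.91), ([0.58, -0.247, 0.045], 0.75)]
plain_end [([0.349, -0.266, 0.026], 0.88), ([0.469, -0.44, 0.044], 0.69)]
rest [([0.53, -0.346, -0.002], 0.73), ([0.6, 0.004, 0.056], 0.54)]
tray [([0.575, 0.085, -0.001], 0.89)]
fix
[... 152 characters left out ...]
'fx': 478.701759011553, 'fy': 478.701759011553, 'cx': 320.45555350901384, 'cy': 229.58533218172593, 'eye': array([ 0.40393348, -0.8959927 ,  0.74447273]), 'orientation': array([ 0.43806319, -0.03071392, -0.04104117,  0.89748143])}
rotor [([0.524, -0.344, 0.045], 0.89), ([0.244, -0.373, 0.032], 0.8), ([0.489, 0.01, 0.0], 0.35)]
pulley_end [([0.581, -0.246, 0.049], 0.68), ([0.14, -0.472, 0.026], 0.67)]
plain_end [([0.468, -0.44, 0.043], 0.92), ([0.352, -0.269, 0.031], 0.61), ([0.458, 0.102, 0.001], 0.55)]
rest [([0.52, -0.341, 0.004], 0.96)]
tray [([0.578, 0.09, -0.004], 0.87)]
fixed_slot [([0.603, 0.003, 0.054], 0.67), ([0.705, -0.161, 0.002], 0.52)]
slider_mid [([0.549, 0.176, 0.049], 0.58)]
```

View pics/scene0.png

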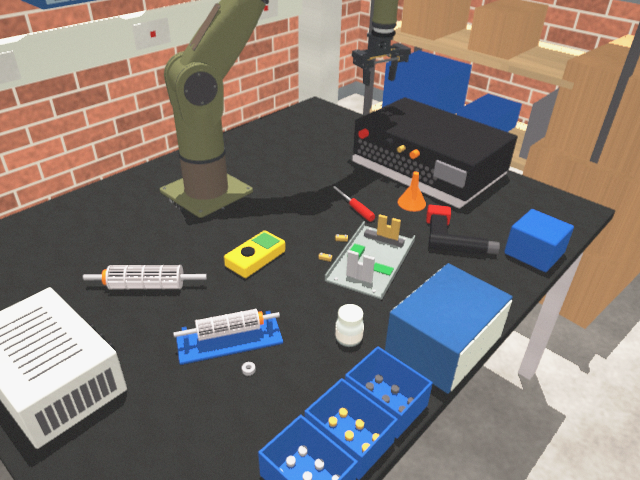

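View pics/side0.png

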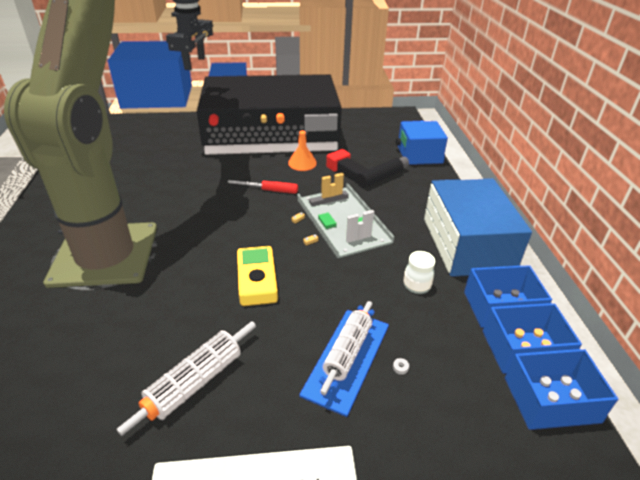

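Two candidates for the rotor. The one at scene (228,325) / side (347,345) is shorter and sits in the blue V-rest. The one at scene (145,277) / side (190,375) is longer and lies on the bench. The V-rest one fits: it is the smaller, and its axis is at 45 mm. I'll confirm that in a crop and work out a wrist view pose over the tray.

```bash
cat > h.py <<'E'
import numpy as np
from scipy.spatial.transform import Rotation as R
from plant import r,cams,models
def tool(yaw): # tool pointing down, tool x at world angle yaw (deg)
    c,s=np.cos(np.radians(yaw)),np.sin(np.radians(yaw))
    return R.from_matrix(np.array([[c,s,0],[s,-c,0],[0,0,-1]]))
def jog(p,yaw,p0=None,R0=None):
    st=r.get_state(); p0=st["tool_pos"] if p0 is None else p0
    R0=R.from_quat(st["eef_rot"]) if R0 is None else R0
    return np.round((R0.inv()*tool(yaw)).as_rotvec(),3),np.round(R0.inv().apply(np.array(p)-p0),4)
def proj(c,P,eye=None,Rc=None):
    c=cams.camera_params(c) if isinstance(c,str) else c
    v=(R.from_quat(c["orientation"]) if Rc is None else Rc).inv().apply(np.atleast_2d(P)-(c["eye"] if eye is None else eye))
    return np.c_[c["cx"]+c["fx"]*v[:,0]/-v[:,2],c["cy"]-c["fy"]*v[:,1]/-v[:,2]]
def ray(c,uv):
    c=cams.camera_params(c) if isinstance(c,str) else c
    return c["eye"],R.from_quat(c["orientation"]).apply([(uv[0]-c["cx"])/c["fx"],-(uv[1]-c["cy"])/c["fy"],-1])
def atz(c,uv,z):
    e,d=ray(c,uv); return e+d*(z-e[2])/d[2]
E
python3 - <<'E'
from h import *
import cv2
a=cv2.imread("pics/scene0.png");b=cv2.imread("pics/side0.png")
f=lambda i,x,y,w,h:cv2.resize(i[y:y+h,x:x+w],(400,300),interpolation=cv2.INTER_CUBIC)
cv2.imwrite("pics/c1.png",np.vstack([np.hstack([f(a,165,290,124,93),f(b,300,300,124,93)]),np.hstack([f(a,320,205,104,78),f(b,300,170,104,78)])]))
st=r.get_state();cp=cams.camera_params("wrist");R0=R.from_quat(st["eef_rot"])
t=R0.inv().apply(cp["eye"]-st["tool_pos"]);Rc=R0.inv()*R.from_quat(cp["orientation"])
print(cp["fx"],t,Rc.as_matrix().round(3))
for yaw in(107.,):
  for x,y,z in((.575,.088,.28),(.56,.15,.28),(.565,.12,.25)):
    T=tool(yaw);p=np.array([x,y,z])
    print(x,y,z,jog(p,yaw),proj(cp,[[.601,.002,.06],[.5485,.175,.08],[.57,.18,.08],[.53,.17,.08]],p+T.apply(t),T*Rc).round().tolist())
E
```

```text
426.9726878824546 [ 0.0794044  -0.00061095 -0.1278619 ] [[-0.001  0.954  0.301]
 [ 1.     0.001  0.   ]
 [ 0.     0.301 -0.954]]
0.575 0.088 0.28 (array([ 0.   , -0.   ,  0.983]), array([-0.5257, -0.3759, -0.0223])) [[323.0, 300.0], [323.0, 85.0], [354.0, 87.0], [297.0, 84.0]]
0.56 0.15 0.28 (array([ 0.   , -0.   ,  0.983]), array([-0.4935, -0.3208, -0.0223])) [[319.0, 361.0], [318.0, 173.0], [347.0, 175.0], [294.0, 172.0]]
0.565 0.12 0.25 (array([ 0.   , -0.   ,  0.983]), array([-0.5069, -0.3481,  0.0077])) [[323.0, 351.0], [324.0, 136.0], [356.0, 138.0], [296.0, 135.0]]
```

View pics/c1.png

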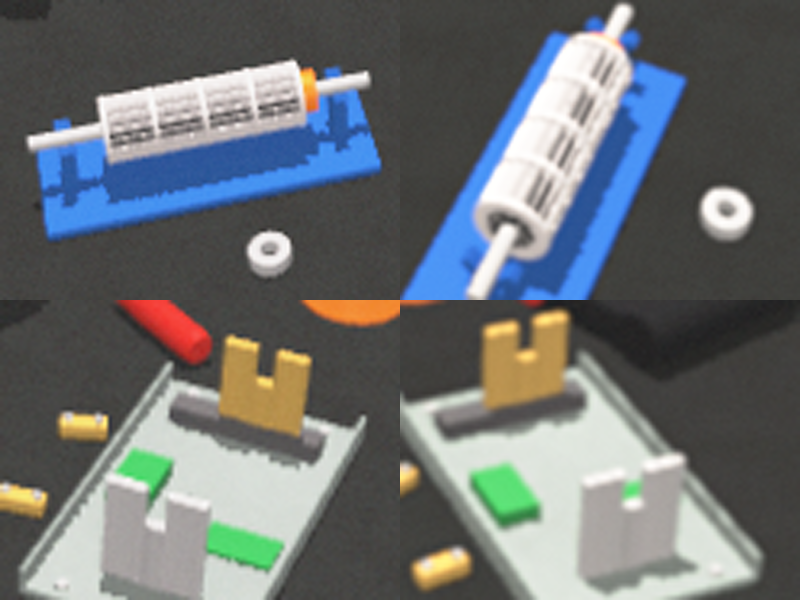

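The crop confirms it: the small rotor is in the blue rest with its orange pulley at the far, +y end (crop (307,90)). The brass fork stands at the far end of the tray and the grey fixed fork at the near end. Next I move over the tray to see the slider slot from close by.

Emit:
{"fn": "jog_arm", "kwargs": {"turn": [[0, 0, 0], [0, 0, 0.1], [0, 0, 0.3], [0, 0, 0.45], [0, 0, 0.6], [0, 0, 0.75], [0, 0, 0.9], [0, 0, 0.983], [0, 0, 0.983], [0, 0, 0.983], [0, 0, 0.983], [0, 0, 0.983], [0, 0, 0.983], [0, 0, 0.983], [0, 0, 0.983], [0, 0, 0.983]], "translation": [[0, 0, -0.06], [0, 0, -0.1], [-0.05, -0.035, -0.1], [-0.1, -0.07, -0.1], [-0.15, -0.105, -0.1], [-0.2, -0.14, -0.1], [-0.25, -0.175, -0.1], [-0.3, -0.21, -0.1], [-0.35, -0.245, -0.1], [-0.4, -0.28, -0.08], [-0.45, -0.315, -0.06], [-0.5, -0.35, -0.033], [-0.502, -0.349, -0.033], [-0.502, -0.349, -0.033], [-0.502, -0.349, -0.033], [-0.502, -0.349, -0.033]], "grip": [0, 0, 0, 0, 0, 0, 0, 0, 0, 0, 0, 0, 0, 0, 0, 0]}}

```text
clock: 2.8
tool_pos: [0.5595, 0.1223, 0.2914]
eef_rot: [0.594, 0.805, 0.001, -0.0]
contact_force: [-0.3, 0.8, 0.0]
opening: 1.001
finger_force: 0.0
```

```bash
python3 - <<'E'
from h import *
import cv2
st=r.get_state();print(st["clock"],st["tool_pos"],st["eef_rot"])
cp=cams.camera_params("wrist");im=cams.snapshot("wrist");np.save("w1.npy",cp,allow_pickle=True)
cv2.imwrite("pics/w1.png",im[:,:,::-1])
for n in("fixed_slot","slider_mid","tray"):
    print(n,[(np.round(d["position"],4).tolist(),round(d["p"],2)) for d in models.place_of("wrist",n)])
E
```

```text
2.8 [0.55953676 0.12232786 0.29138852] [ 5.93531139e-01  8.04810756e-01  6.57359858e-04 -4.96249539e-05]
fixed_slot [([0.6023, 0.0019, 0.0565], 0.72)]
slider_mid [([0.5484, 0.1765, 0.0582], 0.97)]
tray [([0.5741, 0.0917, -0.0009], 0.89)]
```

View pics/w1.png

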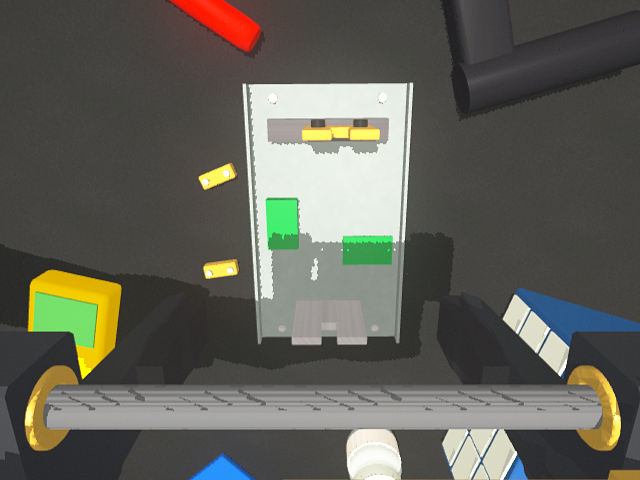

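The wrist view shows the brass fork top at about (302–380, 133) with its slot near (340,132), to the right of the slide's middle (328). The fixed fork top is at about (292–368, 338) with its slot near (330,325). I'll measure both precisely.

```bash
python3 - <<'E'
from h import *
import cv2
im=cv2.imread("pics/w1.png");cp=np.load("w1.npy",allow_pickle=True).item()
f=lambda x,y,w,h:cv2.resize(im[y:y+h,x:x+w],(800,300),interpolation=cv2.INTER_NEAREST)
cv2.imwrite("pics/c2.png",np.vstack([f(290,112,100,37),f(280,312,100,37)]))
E
```

```text
(no output)
```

View pics/c2.png

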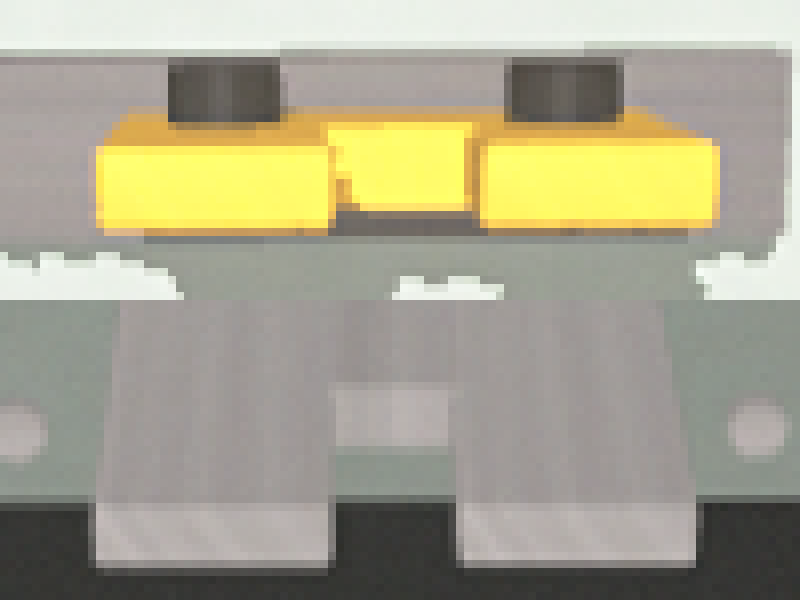

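```bash
python3 - <<'E'
from h import *
cp=np.load("w1.npy",allow_pickle=True).item()
B=atz(cp,(340.9-.5,135.2-.5),.082);F=atz(cp,(329.3-.5,341-.5),.082)
Bw=[atz(cp,(u,134.7),.082) for u in(301.6,379.5)];Fw=[atz(cp,(u,340.5),.082) for u in(290.75,366.5)]
print(B,F,np.linalg.norm(B-F),np.linalg.norm(Bw[0]-Bw[1]),np.linalg.norm(Fw[0]-Fw[1]))
d=B-F;print("yaw",np.degrees(np.arctan2(d[1],d[0])),"mid",(B+F)/2)
d=Fw[1]-Fw[0];print("tray x dir",np.degrees(np.arctan2(d[1],d[0])))
# other cams check: project these
for c in("scene","side"): print(c,proj(c,[[B[0],B[1],.082],[F[0],F[1],.082],[B[0],B[1],.055],[F[0],F[1],.055]]).round(1).tolist())
p=np.array([.5245,-.342,.15]);print(jog(p,60))
E
```

```text
[0.55556306 0.17807192 0.082     ] [0.60080699 0.00369273 0.082     ] 0.18015303716090034 0.06000668105876573 0.06794602712061434
yaw 104.54507824719546 mid [0.57818502 0.09088233 0.082     ]
tray x dir 17.095730991794444
scene [[388.0, 217.2], [359.4, 253.8], [387.0, 225.5], [358.6, 262.5]]
side [[331.9, 175.5], [359.7, 213.5], [331.5, 184.1], [358.9, 222.6]]
(array([ 0.   , -0.   ,  0.822]), array([-0.4324, -0.1699,  0.1409]))
```

Both forks agree with their known sizes: widths 60.0 and 67.9 mm, spacing 180.2 mm. The slots are at B (0.5556, 0.1781) and F (0.6008, 0.0037), so the axis yaw is 104.5°. Now I move above the rotor and look.

Emit:
{"fn": "jog_arm", "kwargs": {"turn": [[0, 0, 0.1], [0, 0, 0.2], [0, 0, 0.3], [0, 0, 0.4], [0, 0, 0.5], [0, 0, 0.6], [0, 0, 0.7], [0, 0, 0.822], [0, 0, 0.822], [0, 0, 0.822], [0, 0, 0.822], [0, 0, 0.822]], "translation": [[-0.054, -0.021, 0], [-0.108, -0.042, 0], [-0.162, -0.063, 0], [-0.216, -0.085, 0], [-0.27, -0.106, 0], [-0.324, -0.127, 0], [-0.378, -0.148, 0], [-0.4324, -0.1699, 0.011], [-0.4324, -0.1699, 0.011], [-0.4324, -0.1699, 0.011], [-0.4324, -0.1699, 0.011], [-0.4324, -0.1699, 0.011]], "grip": [0, 0, 0, 0, 0, 0, 0, 0, 0, 0, 0, 0]}}

```text
clock: 4.5
tool_pos: [0.5248, -0.3412, 0.28]
eef_rot: [0.866, 0.5, 0.0, -0.0]
contact_force: [0.2, 0.6, -0.7]
opening: 1.001
finger_force: 0.0
```

```bash
python3 - <<'E'
from h import *
import cv2
st=r.get_state();print(st["clock"],st["tool_pos"],st["eef_rot"])
cp=cams.camera_params("wrist");im=cams.snapshot("wrist");np.save("w2.npy",cp,allow_pickle=True)
cv2.imwrite("pics/w2.png",im[:,:,::-1])
for n in("rotor","pulley_end","plain_end"):
    print(n,[(np.round(d["position"],4).tolist(),round(d["p"],2)) for d in models.place_of("wrist",n)])
E
```

```text
4.5 [ 0.5248476  -0.34119582  0.27998019] [ 8.65744272e-01  5.00486421e-01  4.24776685e-04 -1.30126674e-04]
rotor [([0.247, -0.372, 0.0272], 0.8), ([0.5261, -0.3384, 0.0426], 0.71)]
pulley_end [([0.5759, -0.2484, 0.0462], 0.9)]
plain_end [([0.3502, -0.27, 0.0279], 0.97), ([0.467, -0.4389, 0.0418], 0.94)]
```

View pics/w2.png

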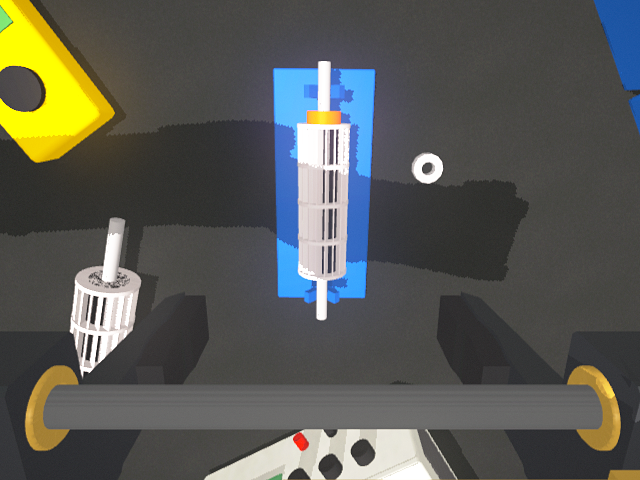

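The wrist view shows the shaft running from (324,62) at the pulley end to (321.5,319) at the plain end, with the pulley at (324,117).

```bash
python3 - <<'E'
from h import *
cp=np.load("w2.npy",allow_pickle=True).item()
P=atz(cp,(324,62),.045);Q=atz(cp,(321.5,319),.045);d=P-Q
print(P,Q,np.linalg.norm(d),np.degrees(np.arctan2(d[1],d[0])),(P+Q)/2)
m=(P+Q)/2;yaw=np.degrees(np.arctan2(d[1],d[0]))
print(jog([m[0],m[1],.046],yaw))
E
```

```text
[ 0.57875587 -0.24816695  0.045     ] [ 0.46376599 -0.44319571  0.045     ] 0.22640426376613926 59.4761971838462 [ 0.52126093 -0.34568133  0.045     ]
(array([ 0.   , -0.   ,  0.009]), array([-0.0046, -0.001 ,  0.2339]))
```

Emit:
{"fn": "jog_arm", "kwargs": {"turn": [[0, 0, 0.009], [0, 0, 0.009], [0, 0, 0.009], [0, 0, 0.009], [0, 0, 0.009], [0, 0, 0.009], [0, 0, 0.009], [0, 0, 0.009], [0, 0, 0.009]], "translation": [[-0.004, -0.001, 0.05], [-0.004, -0.001, 0.1], [-0.004, -0.001, 0.15], [-0.004, -0.001, 0.19], [-0.004, -0.001, 0.215], [-0.004, -0.001, 0.23], [-0.004, -0.001, 0.234], [-0.004, -0.001, 0.234], [-0.004, -0.001, 0.234]], "grip": [0, 0, 0, 0, 0, 0, 0, 0, 0]}}

```text
clock: 5.82
tool_pos: [0.5219, -0.3461, 0.0468]
eef_rot: [0.869, 0.495, 0.0, 0.001]
contact_force: [0.8, -0.1, -0.4]
opening: 0.999
finger_force: 0.0
```

Emit:
{"fn": "jog_arm", "kwargs": {"turn": [[0, 0, 0], [0, 0, 0], [0, 0, 0], [0, 0, 0], [0, 0, 0], [0, 0, 0], [0, 0, 0], [0, 0, 0], [0, 0, 0], [0, 0, 0], [0, 0, 0], [0, 0, 0]], "translation": [[0, 0, 0], [0, 0, 0], [0, 0, 0], [0, 0, 0], [0, 0, 0], [0, 0, 0], [0, 0, 0], [0, 0, 0], [0, 0, 0], [0, 0, 0], [0, 0, 0], [0, 0, 0]], "grip": [0.2, 0.3, 0.4, 0.5, 0.6, 0.7, 0.7, 0.7, 0.7, 0.7, 0.7, 0.7], "force": 30}}

```text
clock: 7.32
tool_pos: [0.522, -0.346, 0.0459]
eef_rot: [0.869, 0.496, 0.0, 0.001]
contact_force: [4.1, -2.5, -1.9]
opening: 0.481
finger_force: 30.0
```

Emit:
{"fn": "jog_arm", "kwargs": {"turn": [[0, 0, 0], [0, 0, 0], [0, 0, 0], [0, 0, 0], [0, 0, 0], [0, 0, 0], [0, 0, 0]], "translation": [[0, 0, -0.01], [0, 0, -0.03], [0, 0, -0.06], [0, 0, -0.09], [0, 0, -0.12], [0, 0, -0.12], [0, 0, -0.12]], "grip": [0.7, 0.7, 0.7, 0.7, 0.7, 0.7, 0.7]}}

```text
clock: 8.2
tool_pos: [0.5203, -0.3448, 0.165]
eef_rot: [0.869, 0.496, -0.0, -0.001]
contact_force: [-0.0, 0.5, -3.4]
opening: 0.485
finger_force: 30.0
```

```bash
python3 - <<'E'
from h import *
import cv2
st=r.get_state();print({k:np.round(st[k],3) for k in("clock","tool_pos","eef_rot","contact_force","moment","opening")})
cp=cams.camera_params("wrist");im=cams.snapshot("wrist");np.save("w3.npy",cp,allow_pickle=True)
im2=cams.snapshot("side")
a=im[60:480,140:500];b=im2[200:410,260:440]
cv2.imwrite("pics/w3.png",np.hstack([cv2.resize(a,(400,466)),cv2.resize(b,(400,466))])[:,:,::-1])
print(jog([.5782,.0909,.166],104.5))
E
```

```text
{'clock': np.float64(8.2), 'tool_pos': array([ 0.52 , -0.345,  0.165]), 'eef_rot': array([ 0.869,  0.496, -0.   , -0.001]), 'contact_force': array([-0.031,  0.483, -3.38 ]), 'moment': array([-0.018,  0.118, -0.034]), 'opening': np.float64(0.485)}
(array([-0.003, -0.002, -0.787]), array([ 0.4045, -0.1719, -0.001 ]))
```

View pics/w3.png

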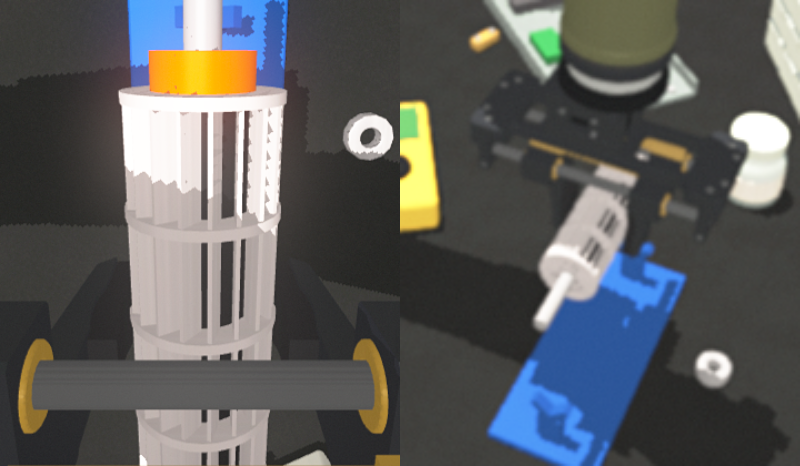

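Rotor is held, about 0.35 kg, level to the eye, with the pulley end ahead. I check its offset in the hand.

```bash
python3 - <<'E'
from h import *
import cv2
cp=np.load("w3.npy",allow_pickle=True).item();st=r.get_state();R0=R.from_quat(st["eef_rot"]);p=st["tool_pos"]
for n,v in(("drum rim top",(.065,0,-.022)),("drum L",(.065,-.022,0)),("drum R",(.065,.022,0)),("pulley top far",(.075,0,-.014)),("pulL",(.075,-.014,0)),("pulR",(.075,.014,0)),("tip",(.112,0,0))):
    u=proj(cp,p+R0.apply(v))[0];print(n,u.round(1),"crop",((u-[140,60])*[400/360,466/420]).round(1))
E
```

```text
drum rim top [326.6 154.1] crop [207.3 104.4]
drum L [251.5 145.5] crop [123.9  94.9]
drum R [400.2 145.3] crop [289.1  94.7]
pulley top far [326.4 111.2] crop [207.1  56.8]
pulL [277.4 110.2] crop [152.7  55.7]
pulR [374.4 110.1] crop [260.4  55.6]
tip [326.1 -36.7] crop [ 206.8 -107.3]
```

The rotor sits square in the hand. The wrist camera appears to read about 1 mm towards tool −y, so I'll shift the target +0.8 mm. Now I carry it over to the tray.

Emit:
{"fn": "jog_arm", "kwargs": {"turn": [[0, 0, -0.03], [0, 0, -0.09], [0, 0, -0.16], [0, 0, -0.23], [0, 0, -0.3], [0, 0, -0.37], [0, 0, -0.44], [0, 0, -0.51], [0, 0, -0.58], [0, 0, -0.65], [0, 0, -0.71], [0, 0, -0.76], [0, 0, -0.787], [0, 0, -0.787], [0, 0, -0.787], [0, 0, -0.787], [0, 0, -0.787], [0, 0, -0.787], [0, 0, -0.787]], "translation": [[0.015, -0.006, 0], [0.045, -0.019, 0], [0.08, -0.034, 0], [0.12, -0.051, 0], [0.16, -0.068, 0], [0.2, -0.085, 0], [0.24, -0.102, 0], [0.28, -0.119, 0], [0.32, -0.136, 0], [0.355, -0.15, 0], [0.385, -0.163, 0], [0.4, -0.17, 0], [0.405, -0.1713, 0], [0.405, -0.1713, 0.015], [0.405, -0.1713, 0.03], [0.405, -0.1713, 0.045], [0.405, -0.1713, 0.055], [0.405, -0.1713, 0.055], [0.405, -0.1713, 0.055]], "grip": [0.7, 0.7, 0.7, 0.7, 0.7, 0.7, 0.7, 0.7, 0.7, 0.7, 0.7, 0.7, 0.7, 0.7, 0.7, 0.7, 0.7, 0.7, 0.7]}}

```text
clock: 10.68
tool_pos: [0.5803, 0.0902, 0.1109]
eef_rot: [0.612, 0.791, 0.0, 0.0]
contact_force: [0.0, -0.6, -2.5]
opening: 0.484
finger_force: 30.0
```

```bash
python3 - <<'E'
from h import *
import cv2
st=r.get_state();print({k:np.round(st[k],4) for k in("clock","tool_pos","eef_rot","contact_force","moment")})
cp=cams.camera_params("wrist");im=cams.snapshot("wrist");s=cams.snapshot("scene");d=cams.snapshot("side")
np.save("w4.npy",cp,allow_pickle=True)
f=lambda i,x,y,w,h:cv2.resize(i[y:y+h,x:x+w],(400,300),interpolation=cv2.INTER_CUBIC)
cv2.imwrite("pics/w4.png",np.vstack([cv2.resize(im[0:150,160:560],(800,300)),np.hstack([f(s,320,185,120,90),f(d,290,140,120,90)])])[:,:,::-1])
T=R.from_quat(st["eef_rot"]).as_matrix();print(np.degrees(np.arctan2(T[1,0],T[0,0])),T[2])
E
```

```text
{'clock': np.float64(10.675), 'tool_pos': array([0.5803, 0.0902, 0.1109]), 'eef_rot': array([6.122e-01, 7.907e-01, 3.000e-04, 2.000e-04]), 'contact_force': array([ 0.0402, -0.6032, -2.5212]), 'moment': array([-0.1039,  0.03  ,  0.0206])}
104.49645976665042 [ 9.69702045e-06  6.98875155e-04 -9.99999756e-01]
```

View pics/w4.png

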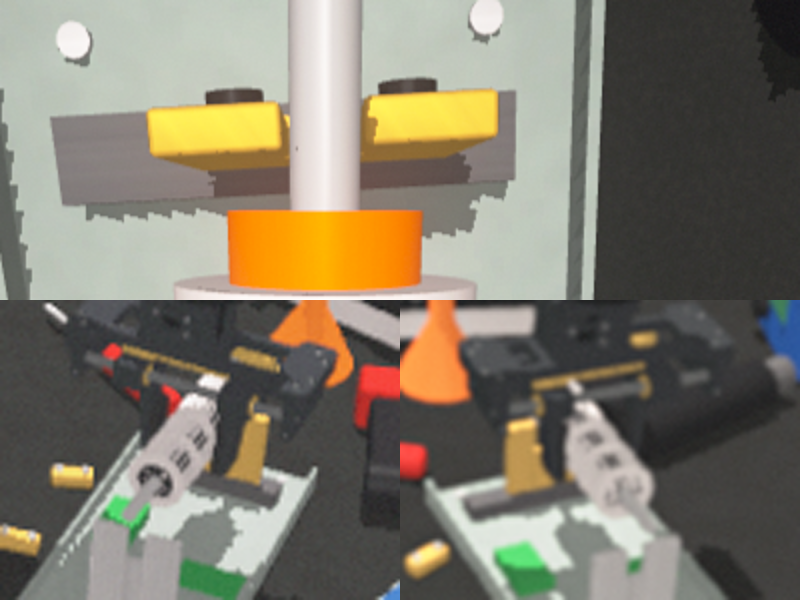

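The wrist crop shows the shaft at crop x≈325 between the brass prongs, with inner edges at ≈282 and 367. So the shaft is over the brass slot. I work out the remaining offset.

```bash
python3 - <<'E'
from h import *
cp=np.load("w4.npy",allow_pickle=True).item();st=r.get_state();R0=R.from_quat(st["eef_rot"]);p=st["tool_pos"]
g=lambda x,y:(160+x/2-.5,y/2-.5)
t=lambda P:(R0.inv().apply(P-p)*1000).round(2)
for y in(60,190):print("shaft",t(atz(cp,g(325.5,y),.1109)))
for a,b in((282,367),(148.5,497.5)):
    print("slot/plate",t(atz(cp,g((a+b)/2,112),.082)),np.linalg.norm(atz(cp,g(a,118),.082)-atz(cp,g(b,105),.082)))
for n,P in(("B",[.5556,.1781,.082]),("F",[.6008,.0037,.082])):print(n,t(np.array(P)))
E
```

```text
shaft [96.99 -1.51  0.38]
shaft [80.19 -1.53  0.38]
slot/plate [93.21 -1.7  29.28] 0.014574429011689326
slot/plate [93.21 -1.96 29.28] 0.05928453327517742
B [91.22 -2.02 29.28]
F [-88.94  -1.93  29.28]
```

Emit:
{"fn": "jog_arm", "kwargs": {"turn": [[0, 0, 0], [0, 0, 0], [0, 0, 0], [0, 0, 0], [0, 0, 0], [0, 0, 0], [0, 0, 0], [0, 0, 0]], "translation": [[0.001, -0.0004, 0.01], [0.001, -0.0004, 0.017], [0.001, -0.0004, 0.02], [0.001, -0.0004, 0.023], [0.001, -0.0004, 0.026], [0.001, -0.0004, 0.029], [0.001, -0.0004, 0.032], [0.001, -0.0004, 0.032]], "grip": [0.7, 0.7, 0.7, 0.7, 0.7, 0.7, 0.7, 0.7]}}

```text
clock: 11.82
tool_pos: [0.5792, 0.091, 0.0785]
eef_rot: [0.612, 0.791, -0.0, -0.0]
contact_force: [-1.0, 0.6, -2.1]
opening: 0.486
finger_force: 30.0
```

No contact, and the shaft is already 8 mm inside the slots. I continue down slowly.

Emit:
{"fn": "jog_arm", "kwargs": {"turn": [[0, 0, 0], [0, 0, 0], [0, 0, 0], [0, 0, 0], [0, 0, 0], [0, 0, 0], [0, 0, 0]], "translation": [[0, 0, 0.003], [0, 0, 0.006], [0, 0, 0.009], [0, 0, 0.012], [0, 0, 0.014], [0, 0, 0.0155], [0, 0, 0.0155]], "grip": [0.7, 0.7, 0.7, 0.7, 0.7, 0.7, 0.7]}}

```text
clock: 12.7
tool_pos: [0.5793, 0.091, 0.0631]
eef_rot: [0.612, 0.791, -0.0, -0.0]
contact_force: [-0.0, -0.6, -2.2]
opening: 0.483
finger_force: 30.0
```

Emit:
{"fn": "jog_arm", "kwargs": {"turn": [[0, 0, 0], [0, 0, 0], [0, 0, 0], [0, 0, 0], [0, 0, 0], [0, 0, 0]], "translation": [[0, 0, 0.001], [0, 0, 0.002], [0, 0, 0.003], [0, 0, 0.0035], [0, 0, 0.0035], [0, 0, 0.0035]], "grip": [0.7, 0.7, 0.7, 0.7, 0.7, 0.7]}}

```text
clock: 13.45
tool_pos: [0.5794, 0.0911, 0.0606]
eef_rot: [0.612, 0.791, 0.0, 0.0]
contact_force: [-1.2, 0.0, 4.7]
opening: 0.481
finger_force: 29.8
```

```bash
python3 - <<'E'
from h import *
st=r.get_state();print({k:np.round(st[k],4) for k in("clock","tool_pos","contact_force","moment")})
E
```

```text
{'clock': np.float64(13.45), 'tool_pos': array([0.5794, 0.0911, 0.0606]), 'contact_force': array([-1.1519,  0.0163,  4.7478]), 'moment': array([-0.1346,  0.399 , -0.0073])}
```

Both ends are resting: about 8 N upward with no tipping moment across the shaft. I ease the pressure and then open gently.

Emit:
{"fn": "jog_arm", "kwargs": {"turn": [[0, 0, 0], [0, 0, 0], [0, 0, 0], [0, 0, 0], [0, 0, 0], [0, 0, 0], [0, 0, 0], [0, 0, 0], [0, 0, 0], [0, 0, 0]], "translation": [[0, 0, -0.0005], [0, 0, -0.001], [0, 0, -0.001], [0, 0, -0.001], [0, 0, -0.001], [0, 0, -0.001], [0, 0, -0.001], [0, 0, -0.001], [0, 0, -0.001], [0, 0, -0.001]], "grip": [0.7, 0.7, 0.5, 0.47, 0.44, 0.4, 0.35, 0.25, 0.15, 0.15], "force": 10}}

```text
clock: 14.7
tool_pos: [0.5793, 0.091, 0.0607]
eef_rot: [0.612, 0.791, 0.0, -0.0]
contact_force: [0.6, 0.8, -0.3]
opening: 0.85
finger_force: 0.0
```

```bash
python3 - <<'E'
from h import *
import cv2
st=r.get_state();print({k:np.round(st[k],4) for k in("clock","tool_pos","contact_force","moment","opening")})
cp=cams.camera_params("wrist");im=cams.snapshot("wrist");s=cams.snapshot("scene");d=cams.snapshot("side")
f=lambda i,x,y,w,h:cv2.resize(i[y:y+h,x:x+w],(400,300),interpolation=cv2.INTER_CUBIC)
cv2.imwrite("pics/w5.png",np.vstack([cv2.resize(im[0:150,160:560],(800,300)),np.hstack([f(s,320,195,120,90),f(d,290,150,120,90)])])[:,:,::-1])
E
```

```text
{'clock': np.float64(14.7), 'tool_pos': array([0.5793, 0.091 , 0.0607]), 'contact_force': array([ 0.579 ,  0.8094, -0.2737]), 'moment': array([-0.0404,  0.0439, -0.018 ]), 'opening': np.float64(0.8504)}
```

View pics/w5.png

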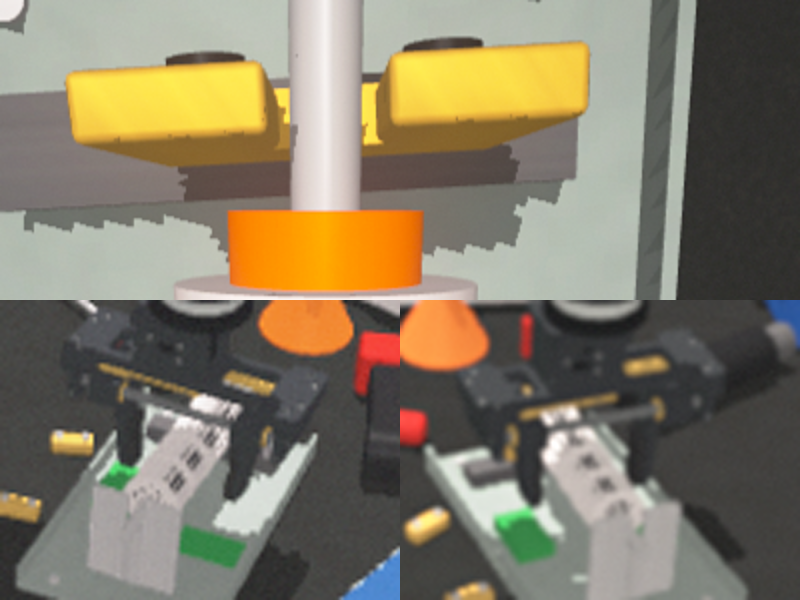

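The shaft lies in the brass slot with the pulley inside the fork, and the fingers are clear. I retreat straight up.

Emit:
{"fn": "jog_arm", "kwargs": {"turn": [[0, 0, 0], [0, 0, 0], [0, 0, 0], [0, 0, 0], [0, 0, 0], [0, 0, 0], [0, 0, 0], [0, 0, 0], [0, 0, 0], [0, 0, 0]], "translation": [[0, 0, -0.01], [0, 0, -0.03], [0, 0, -0.06], [0, 0, -0.1], [0, 0, -0.15], [0, 0, -0.2], [0, 0, -0.23], [0, 0, -0.23], [0, 0, -0.23], [0, 0, -0.23]], "grip": [0.15, 0.15, 0.15, 0.15, 0.15, 0.15, 0.15, 0.15, 0.15, 0.15]}}

```text
clock: 16.1
tool_pos: [0.5785, 0.0909, 0.2897]
eef_rot: [0.612, 0.791, -0.001, -0.001]
contact_force: [0.5, 0.4, -0.1]
opening: 0.85
finger_force: 0.0
```

```bash
python3 - <<'E'
from h import *
import cv2
im=cams.snapshot("wrist");d=cams.snapshot("side");s=cams.snapshot("scene")
f=lambda i,x,y,w,h:cv2.resize(i[y:y+h,x:x+w],(400,300),interpolation=cv2.INTER_CUBIC)
cv2.imwrite("pics/w6.png",np.vstack([np.hstack([f(im,170,80,320,240),f(im,270,230,120,90)]),np.hstack([f(s,320,205,104,78),f(d,300,165,104,78)])])[:,:,::-1])
for n in("rotor","pulley_end","plain_end"):
    print(n,[(np.round(x["position"],4).tolist(),round(x["p"],2)) for x in models.place_of("wrist",n)])
E
```

```text
rotor [([0.5812, 0.094, 0.0583], 0.61)]
pulley_end []
plain_end [([0.6073, -0.0135, 0.0605], 0.72)]
```

View pics/w6.png

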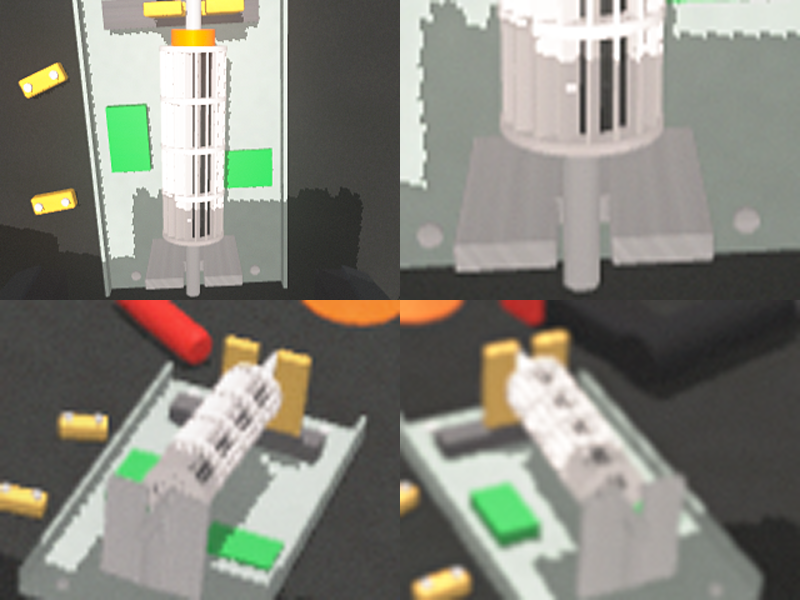

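The shaft is seated in both slots, with the drum between the forks, the pulley next to the brass slider and nothing else moved. I'm handing it in.

```bash
python3 -c "
from plant import r
print(r.finish_job())"
```

```text
the job is handed in; nothing more can be done
None
```

The smaller rotor is seated in both tray slots with the pulley by the brass slider; I let go only after both shaft ends rested on the slot bottoms, then handed the job in at about 16 s.

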